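# Refill the dosing caddy of the greywater pump

### The job

Refill the greywater pump's blue dosing caddy: first stop the pump by pressing the mushroom button fully down, then draw the lock pin out of its bore, lay it across the two open notches in front of the bore and let go of it. Flip the lid up until it stands about upright, put every soap block on the plank into the compartment, shut the lid fully, and only then twist the mushroom head clockwise until it is fully up again so that the pump runs. Leave the pin parked in the notches, keep the pump stopped as long as the lid is off its seat, and do not knock over or shift the other things on the plank.

Things in the scene. Friction and masses are not known exactly. Their poses are not given: they have to be found in the camera images.
- caddy: Blue plastic dosing caddy fixed to the plank: open box 150 (x) x 270 (y) x 70 mm high, walls 4 mm, inner floor 4 mm above the plank. Origin: centre of its underside; its -x side is the front, towards the robot. The shut lid (8 mm thick) has its top face 78 mm above the plank. Two aluminium plates with bores and notches stand on its front (see bore and notch).
- bore (a point): Bore axis, along caddy y, at caddy (-97, -40, 106) mm; axes as the caddy's; the pin's origin lies here while the pin locks the lid (it lies over a tab on the lid's front). The bores are square, 16 x 16 mm, in two plates 8 mm thick, centred 30 mm to either side of this point in y, standing 128 mm high and reaching 88 mm forward of the front wall.
- notch (a point): The parking place, at caddy (-137, -40, 106) mm; axes as the caddy's. The pin's origin lies here when the pin rests on the bottom of both notches, its collar just outside the -y plate. Each plate has its notch 40 mm in front of its bore: 20 mm wide, 28 mm deep, open at the top (128 mm high).
- pin: Steel lock pin, loose, 0.12 kg, its axis along its own y, origin on the axis. Shank 12 mm diameter from y = -42 to +53 mm; square collar 26 x 26 x 5 mm at y = -42 to -37 mm; black plastic grip 20 mm diameter from y = -102 to -42 mm. Starts in the bores, grip on the caddy's -y side; draw it about 90 mm towards the caddy's -y to clear the plates. Any roll.
- pin_grip (a point): Middle of the pin's grip, on its axis, at pin y = -74 mm. Fingers can straddle it from above, closing along the caddy's x; the lid's top lies 28 mm below the axis there.
- lid (a joint): Lid angle in rad: 0 shut, grows as it opens, about 1.57 upright, stop at 1.8. Stiff hinge (0.4 N m friction), it stays where it is left. Hinge line along the caddy's y, at the far (+x) upper edge. Upright, the lid with its front tab (36 mm wide, 32 mm long) reaches 260 mm above the plank.
- lid_hinge (a point): Point on the lid's hinge line, at caddy (75, 0, 74) mm.
- lid_handle (a point): Middle of the lid's steel bar handle: a 12 mm round bar, 90 mm long, along the caddy's y. Lid shut: 140 mm towards -x, 75 mm towards +y and 36 mm above lid_hinge, 32 mm over the lid's face. It turns with the lid (on the far side of the upright lid), and between the fingers as the lid swings.
- stop (a joint): How far the mushroom head is pressed down, in m: 0 up (pump runs), 0.008 fully down (pump stopped). Takes about 4 to 6 N, and stays down when let go. Twisting the head lifts it.
- twist (a joint): Turn of the mushroom head in rad, clockwise seen from above; springs back to 0 when let go; stop at about 0.74. Turning a pressed head lifts it by 11 mm per rad (follow the rise or let it slip up between the fingers), fully up at about 0.7.
- stop_top (a point): Centre of the top of the black mushroom head, 44 mm diameter and 25 mm high, over a fixed grey box 90 x 90 x 55 mm with a steel collar (40 mm diameter, 6 mm high) round the stem. Top 105 mm above the plank when up, 97 mm when down; the head's underside is 25 mm under this point, so 19 mm (up) or 11 mm (down) above the steel collar.
- block1: Cream soap block, 70 (x) x 36 (y) x 30 (z) mm, 0.09 kg, origin at the centre of its underside, lying on the plank. Two to four such blocks are present; None if absent.
- block2: Cream soap block, 70 (x) x 36 (y) x 30 (z) mm, 0.09 kg, origin at the centre of its underside, lying on the plank. Two to four such blocks are present; None if absent.
- block3: Cream soap block, 70 (x) x 36 (y) x 30 (z) mm, 0.09 kg, origin at the centre of its underside, lying on the plank. Two to four such blocks are present; None if absent.
- block4: Cream soap block, 70 (x) x 36 (y) x 30 (z) mm, 0.09 kg, origin at the centre of its underside, lying on the plank. Two to four such blocks are present; None if absent.
- bottle1: Closed white plastic bottle, 66 mm diameter, 190 mm tall, origin at the centre of its underside; not to be disturbed.
- bottle2: Closed white plastic bottle, 60 mm diameter, 160 mm tall, origin at the centre of its underside; not to be disturbed.
- soap_dish: White ceramic soap dish, 90 x 130 x 22 mm, empty, origin under its centre; leave alone.
- brush: Wooden-handled grout brush lying along its x, 190 x 32 x 36 mm, origin under it; leave alone.
- tin: Low closed tin, 76 mm diameter, 60 mm tall, origin at the centre of its underside; leave alone.
- jar: Closed glass jar, 70 mm diameter, 90 mm tall, origin at the centre of its underside; leave alone.
- switchbox: Steel box 90 x 80 x 50 mm with a small steel toggle for the light, 86 mm high over all, fixed; origin under its centre; it may stand nearer or farther than the pump's stop box; leave alone.
Not all that is in view belongs to the job. What is shaped like the block2 but black or pink is not meant.

How it is judged (in metres and radians):
On the way, in this order (a step that is already met when the one before it is completed fails the run):
1. the mushroom button is pressed fully down (value of joint stop above 0.006 m), for 0.3 s.
2. the pin is out of the bore and lies released in both notches (x of pin in the frame of notch between -0.009 and 0.009 m and y of pin in the frame of notch between -0.025 and 0.018 m and z of pin in the frame of notch between -0.008 and 0.008 m and angle between the y axis of pin and the y axis of caddy, either way round below 0.15 rad and contact force between pin and the fingers below 0.3 N and linear speed of pin below 0.05 m/s), for 0.3 s.
3. the lid stands open, about upright (value of joint lid above 1.2 rad), for 0.3 s.
4. every soap block lies released in the compartment (x of block1 in the frame of caddy between -0.073 and 0.073 m and y of block1 in the frame of caddy between -0.133 and 0.133 m and z of block1 in the frame of caddy between -0.002 and 0.058 m and contact force between each of block1, block2, block3, block4 and the fingers below 0.3 N and linear speed of each of block1, block2, block3, block4 below 0.05 m/s and x of block2 in the frame of caddy between -0.073 and 0.073 m and y of block2 in the frame of caddy between -0.133 and 0.133 m and z of block2 in the frame of caddy between -0.002 and 0.058 m and x of block3 in the frame of caddy between -0.073 and 0.073 m and y of block3 in the frame of caddy between -0.133 and 0.133 m and z of block3 in the frame of caddy between -0.002 and 0.058 m and x of block4 in the frame of caddy between -0.073 and 0.073 m and y of block4 in the frame of caddy between -0.133 and 0.133 m and z of block4 in the frame of caddy between -0.002 and 0.058 m), for 0.3 s.
5. the lid is shut (value of joint lid below 0.05 rad), for 0.3 s.
6. the head is twisted clockwise until it is up (value of joint twist above 0.5 rad and value of joint stop below 0.003 m), for 0.05 s.
At the end, for the whole second after the job is handed in: Mushroom head up (within 3 mm), lid shut (under 0.05 rad), pin released and at rest at the bottom of both notches (within 9 mm across, 8 mm in height, about 20 mm along, 0.15 rad), every block present released and at rest inside the compartment (all of step 2 and all of step 4 and value of joint stop below 0.003 m and value of joint lid below 0.05 rad); the robot touches nothing.
It fails at once if the lid is off its seat while the pump is not stopped (value of joint lid above 0.12 rad and value of joint stop below 0.004 m).
It fails at once if a bottle or jar is knocked over (angle between any of bottle1, bottle2, jar's own z axis and vertical above 0.7 rad).
It fails at once if a bystander is shifted by more than 6 cm (distance of any of bottle1, bottle2, soap_dish, brush, tin, jar from where it was at the start of the episode above 0.06 m).
Of block1, block2, block3, block4 only 2 to 4 are there at a start; the rules pass over those that are not, and their reading is None.
At some moment in a run one of block1, block2, block3, block4 may be knocked a few centimetres aside while the robot is not near it.
Once in a run the grip may slacken for a moment while it holds something.
It also fails if it takes over 210 s, if anything falls off the work surface, if the arm or the gripper's body presses on something with over 40 N, if the wrist force passes 120 N, or if a joint passes its speed limit or range.

### The arm

A 6-joint arm with a two-finger parallel gripper is mounted at the origin on the work surface. World frame = base frame: x ahead of the robot, y to its left, z up, the work surface at z = 0. Lengths are in m, angles in degrees, forces in N, time in s.
With the tool pointing down it reaches from about 0.35 to 0.875 m from the base axis. Payload 4.2 kg.
Tool frame: the origin (TCP) lies on the centre line of the jaws, within the pads' length; the fingertips stand r.tip_extent ahead of it and the grasp point (between the pads) lies 11 mm behind it (r.tip_extent is the distance from the TCP to the fingertips, in m); z points along the fingers, y is the line along which they close (so a half turn about z gives the same grasp; the last joint's range is limited). The gripper opens to 87 mm and grips with 3 to 60 N. Pads are 19 mm wide; open, the fingers measure 117 mm over their backs; the gripper's body (75 mm by 190 mm) begins 51 mm behind the grasp point.
Start: joints at [14.817, 22.042, 0.453, 0, -68.411, -14.817], TCP at [0.625, 0, 0.231] pointing down, gripper open.
Joint ranges: [-179.83, 179.83], [-69.29, 118.12], [-61.27, 80.66], [-181.25, 117.63], [-171.15, -9.14], [-177.46, 177.46]. Speed limits (degrees/s): [159.86, 159.86, 180, 180, 180, 180].

### API

Orientations are given as a 3x3 rotation matrix whose columns are the frame's x, y, z axes.
In Python, from station import r gives the robot as it stands.
- The arm moves only by the shell command python3 -m jog 'ROWS'. ROWS is text: rows parted by semicolons, each of 5 numbers parted by spaces: the opening, from 0 (shut) to 1 (fully open), then the shift along the world's x, y, z in mm, then the turn about the world's z in degrees. In form: hand dx dy dz roll; .... A call has 1 to 5 rows; each row shifts and turns the commanded pose from where the row before left it; what a row does not reach is not made up. A row lasts 1/8 s, in which the tool goes at most 62.5 mm and 10.7 degrees, less where a joint would pass 70% of its speed; a pose out of reach is approached as far as the arm can. A call is refused whole if a number of a shift passes 62.5 or a number of a turn 10.7, either way. A call with a gripper value outside its range is refused whole. The fingers move at their own pace and stop on an object; the grip force is fixed at half the most. Time passes only in rows, so rows that do not move let the fingers close. It gives the time, the measured TCP pose, the force, the opening and the grip force at its end, in the units of the state.
- r.sense(): the state, without advancing time (a new reading comes with each control period).
- r.capture(name): name is "scene" or "side" or "wrist"; returns a dict with "pixels" (400x640x3 uint8, red, green, blue), "fovy" (degrees; the focal length in pixels is half the picture's height over the tangent of half this angle, whatever the lens; pixels are square), "cx", "cy" (the principal point, pixels), "origin" and "orientation" of the camera in the world; the wrist camera has in their place "T_tool_cam" (4x4, takes a point from camera to tool coordinates, whose origin is the TCP and whose axes are the flange's). Camera axes: x right, y down, z forward; pixel columns grow to the right and rows downward; lengths in m; the calibration is good to about 2 mm. A picture is of the moment at which its call begins: read the wrist's pose just before it. There is no depth.
- r.finish_job(): hands the job in; it is judged then, once.
The state is a dict: "time_s": time; "joints": joint angles; "joint_velocities": joint speeds; "effort": joint torques, N m; "tcp_pos": TCP position; "ee_rot": TCP orientation; "wrist_force": force on the tool from outside, world axes, zero at the start; "moment": the same for the moment, N m; "gripper_width": opening from 0.0 (shut) to 1.0 (fully open); "gripper_force": force on a finger pad.
Only numpy, scipy, OpenCV 4.12 (cv2) and the standard library are available. Lean on these libraries where they do the work, as an engineer would, in place of code of your own. Each camera call takes 0.05 s, during which the arm holds its last target. There are 200 camera calls.

## Working session

There is one attempt and no reset: what is moved stays moved. The work goes in short steps, Python scripts to look and compute and a shell command to move; the robot and the scene stay as the last step left them, time stands still between calls to the robot, and variables do not carry over. Pictures are saved under pics/ and viewed, at most 16 in all, crops included, and the job is handed in when it is done.

```bash
ls; mkdir -p pics; python3 - <<'E'
from station import r
import cv2,numpy as np
print(r.tip_extent)
s=r.sense();print(s['tcp_pos'],s['ee_rot'],s['gripper_width'],s['time_s'])
for n in("scene","side","wrist"):
    c=r.capture(n);cv2.imwrite(f"pics/{n}0.png",c["pixels"][:,:,::-1])
    print(n,{k:(np.round(v,4).tolist() if k!='pixels' else 0) for k,v in c.items()})
E
```

```text
pics
0.008
[6.24410159e-01 2.27786695e-05 2.29440525e-01] [[-1.97818937e-04 -9.99997568e-01 -2.19633449e-03]
 [-9.99999979e-01  1.97952703e-04 -6.06871569e-05]
 [ 6.11217797e-05  2.19632243e-03 -9.99997586e-01]] 1.00214154287397 0.0
scene {'pixels': 0, 'fovy': 43.1367, 'cx': 309.963, 'cy': 197.4078, 'origin': [1.181, -0.5915, 1.099], 'orientation': [[0.6397, 0.5889, -0.4939], [0.7686, -0.4973, 0.4024], [-0.0087, -0.637, -0.7708]]}
side {'pixels': 0, 'fovy': 49.9735, 'cx': 315.7101, 'cy': 202.1103, 'origin': [-0.0863, -1.024, 0.8578], 'orientation': [[0.8348, -0.3098, 0.455], [-0.5504, -0.4562, 0.6992], [-0.009, -0.8342, -0.5514]]}
wrist {'pixels': 0, 'fovy': 61.0894, 'cx': 319.3159, 'cy': 202.405, 'T_tool_cam': [[0.0009, -0.9534, -0.3017, 0.083], [1.0, 0.001, 0.0, -0.0002], [0.0003, -0.3017, 0.9534, -0.1527], [0.0, 0.0, 0.0, 1.0]]}
```

View pics/scene0.png

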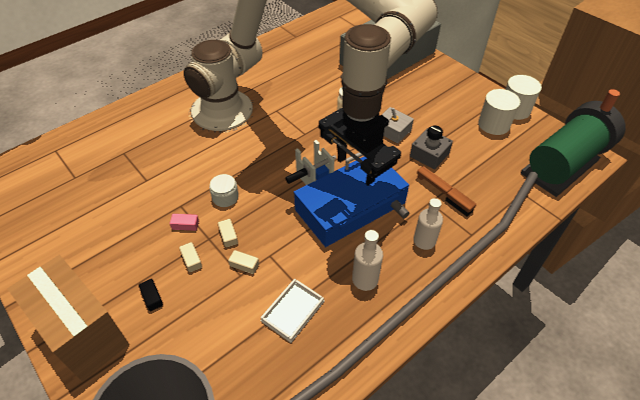

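View pics/side0.png

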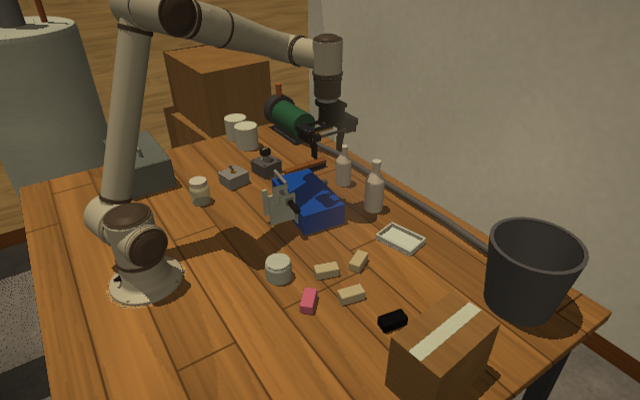

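View pics/wrist0.png

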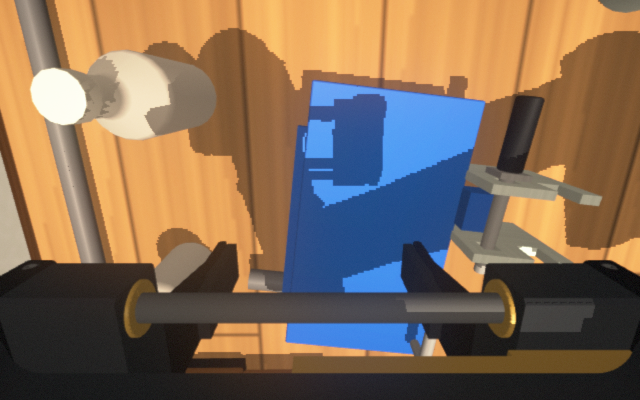

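Three cream blocks: scene (228,233), (190,257) and (243,261). The pink block at (184,222) and the black one at (150,294) are decoys. The caddy is at scene (350,205) with the pin grip at (297,177). The mushroom head is at scene (434,131) and side (265,153).

```bash
cat > h.py <<'E'
from station import r
import cv2,numpy as np
def cap(n):
    s=r.sense();c=r.capture(n);p=c["pixels"];c["bgr"]=p[:,:,::-1].copy();c["hsv"]=cv2.cvtColor(p,cv2.COLOR_RGB2HSV)
    c["f"]=p.shape[0]/2/np.tan(np.radians(c["fovy"])/2)
    if n=="wrist":
        T=np.array(c["T_tool_cam"]);R=np.array(s["ee_rot"])
        c["R"]=R@T[:3,:3];c["o"]=np.array(s["tcp_pos"])+R@T[:3,3]
    else: c["R"]=np.array(c["orientation"]);c["o"]=np.array(c["origin"])
    return c
def ray(c,u,v):
    d=c["R"]@np.array([(u-c["cx"])/c["f"],(v-c["cy"])/c["f"],1]);return d/np.linalg.norm(d)
def plane(c,u,v,z):
    d=ray(c,u,v);return c["o"]+d*(z-c["o"][2])/d[2]
def tri(c1,p1,c2,p2):
    a,b=ray(c1,*p1),ray(c2,*p2)
    t=np.linalg.lstsq(np.c_[a,-b],c2["o"]-c1["o"],rcond=None)[0]
    P,Q=c1["o"]+a*t[0],c2["o"]+b*t[1]
    return (P+Q)/2,np.linalg.norm(P-Q)
def proj(c,P):
    q=c["R"].T@(np.asarray(P)-c["o"]);return np.round([c["cx"]+c["f"]*q[0]/q[2],c["cy"]+c["f"]*q[1]/q[2]],1)
def blobs(c,lo,hi,amin=40,op=0):
    m=cv2.inRange(c["hsv"],np.array(lo),np.array(hi))
    if op: m=cv2.morphologyEx(m,cv2.MORPH_OPEN,np.ones((op,op)))
    cs=cv2.findContours(m,cv2.RETR_EXTERNAL,cv2.CHAIN_APPROX_NONE)[0]
    return [k for k in sorted(cs,key=cv2.contourArea,reverse=True) if cv2.contourArea(k)>=amin]
def cen(k):
    m=cv2.moments(k);return m["m10"]/m["m00"],m["m01"]/m["m00"]
E
python3 - <<'E'
from h import *
np.set_printoptions(precision=4,suppress=True)
a,b=cap("scene"),cap("side")
for n,p,q in [("head",(434,131),(265,153)),("gripend",(289,179),(296,212)),("b1",(228,233),(327,270)),("b2",(190,257),(351,294)),("b3",(243,261),(358,261)),("tin?",(223,190),(278,269)),("bottleA",(371,237),(376,164)),("bottleB",(434,204),(345,150))]:
    print(n,*tri(a,p,b,q))
print("jarfar",plane(b,199,183,.09),"switch",plane(a,398,120,.05))
for nm,c in(("scene",a),("side",b)):
  for k in blobs(c,(105,120,60),(125,255,255),300): print(nm,"blue",cen(k),cv2.contourArea(k),cv2.approxPolyDP(k,4,True)[:,0].tolist())
  for k in blobs(c,(18,50,120),(32,140,255),60):
     print(nm,"cream",np.round(cen(k)),cv2.contourArea(k))
  i=c["hsv"]; print([i[y,x].tolist() for x,y in ([(228,233),(190,257),(243,261),(184,222),(250,290)] if nm=="scene" else [(327,270),(351,294),(358,261)])])
E
```

```text
head [0.5772 0.3641 0.0891] 0.008702803952743523
gripend [ 0.4579 -0.0735  0.1003] 0.0027321737209243246
b1 [ 0.4411 -0.2686  0.0154] 0.000820143118877512
b2 [ 0.4408 -0.3836  0.0157] 0.0010434835424317339
b3 [ 0.5383 -0.2884  0.0162] 0.0008341498621061013
tin? [ 0.3193 -0.201   0.0298] 5.2326250077015716e-05
bottleA [ 0.7662 -0.0813  0.178 ] 0.0022341999499108788
bottleB [0.7826 0.1149 0.1471] 0.009617619910847447
jarfar [0.2765 0.2801 0.09  ] switch [0.4461 0.3602 0.05  ]
scene blue (346.66121994523184, 200.04212933706478) 5538.5 [[408, 184], [389, 168], [367, 186], [366, 173], [356, 160], [347, 170], [344, 166], [329, 174], [323, 165], [316, 169], [314, 182], [294, 191], [295, 206], [325, 246], [392, 209], [389, 205], [395, 199], [403, 203]]
scene cream [47. 18.] 3766.5
scene cream [409.  10.] 1047.0
scene cream [217. 118.] 750.0
scene cream [395.  32.] 628.0
scene cream [216.  61.] 372.5
scene cream [501. 122.] 364.5
scene cream [243. 259.] 301.0
scene cream [189. 254.] 294.5
scene cream [227. 230.] 267.5
scene cream [524. 106.] 265.5
[[26, 60, 242], [25, 61, 242], [27, 54, 242],
[... 274 characters left out ...]
. 120.] 67218.5
side cream [113. 116.] 1264.5
side cream [444. 331.] 1167.0
side cream [36. 27.] 693.5
side cream [126. 294.] 510.0
side cream [ 96. 211.] 463.0
side cream [403. 238.] 440.0
side cream [277. 261.] 321.0
side cream [240. 122.] 294.5
side cream [305.  43.] 289.5
side cream [265.  27.] 236.5
side cream [351. 291.] 224.0
side cream [132. 236.] 205.5
side cream [326. 267.] 187.5
side cream [358. 258.] 167.5
side cream [146.   3.] 164.5
side cream [212.   7.] 142.0
side cream [233. 172.] 137.0
side cream [374. 179.] 114.5
side cream [311.  88.] 104.0
side cream [197. 180.] 101.0
side cream [342. 160.] 77.5
side cream [175. 264.] 66.5
[[20, 103, 174], [20, 105, 178], [20, 105, 178]]
```

```bash
python3 - <<'E'
from h import *
np.set_printoptions(precision=4,suppress=True)
w=cap("wrist")
for k in blobs(w,(100,100,50),(130,255,255),500):
    print(cv2.contourArea(k),[(p.tolist(),plane(w,*p,.078)[:2].round(4).tolist()) for p in cv2.approxPolyDP(k,4,True)[:,0]])
for p in[(528,97),(512,172)]:print("grip",plane(w,*p,.106))
E
python3 -m jog '0.5 -10 62 8 0;0.5 -10 62 8 0;0.5 -10 62 8 0;0.5 -10 62 0 0;0.5 -5 62 0 0'; python3 -m jog '0 0 62 0 0;0 0 30 0 0;0 0 0 0 0;0 0 0 0 0'
python3 - <<'E'
from h import *
c=cap("wrist");cv2.imwrite("pics/w1.png",c["bgr"])
print(r.sense()["tcp_pos"],proj(c,[.577,.364,.105]))
E
```

```text
33524.5 [([314, 80], [0.6293, -0.0952]), ([308, 125], [0.6347, -0.0579]), ([298, 128], [0.6436, -0.0553]), ([283, 291], [0.662, 0.109]), ([407, 292], [0.5344, 0.1102]), ([405, 274], [0.538, 0.0893]), ([401, 276], [0.5419, 0.0916]), ([406, 244], [0.5396, 0.0562]), ([420, 242], [0.5261, 0.0541]), ([442, 268], [0.5014, 0.0825]), ([455, 223], [0.4942, 0.0342]), ([461, 229], [0.4876, 0.0404]), ([483, 231], [0.466, 0.0425]), ([493, 195], [0.462, 0.0061]), ([465, 186], [0.4894, -0.0026]), ([464, 177], [0.4914, -0.0112]), ([484, 102], [0.4827, -0.0774])]
3153.5 [([286, 339], [0.6606, 0.1684]), ([412, 353], [0.5228, 0.1868]), ([410, 340], [0.5264, 0.1696]), ([421, 345], [0.5139, 0.1762]), ([425, 330], [0.5114, 0.1567]), ([421, 323], [0.5165, 0.1479]), ([288, 323], [0.6579, 0.1479])]
grip [ 0.462  -0.0817  0.106 ]
grip [ 0.4642 -0.022   0.106 ]
time_s: 0.92
tcp_pos: [0.5797, 0.3093, 0.2547]
ee_rot: [[0.0, -1.0, 0.001], [-1.0, -0.0, 0.0], [-0.0, -0.001, -1.0]]
wrist_force: [0.6, 0.2, 0.0]
gripper_width: 0.541
gripper_force: 0.0
time_s: 1.42
tcp_pos: [0.5803, 0.3989, 0.254]
ee_rot: [[-0.0, -1.0, -0.0], [-1.0, 0.0, -0.001], [0.001, 0.0, -1.0]]
wrist_force: [0.6, -0.5, 0.8]
gripper_width: 0.132
gripper_force: 0.0
[0.58050184 0.39840475 0.25431685] [323.2 151.8]
```

View pics/w1.png

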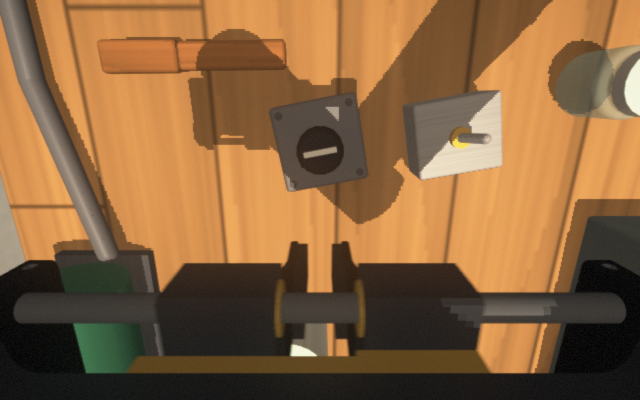

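Mushroom head top centre at wrist1 (320,150), toggle switchbox at (455,135), brush at (190,55), jar at right.

```bash
cat > head.py <<'E'
from h import *
np.set_printoptions(precision=4,suppress=True)
def headpix(c,guess):
    m=cv2.inRange(c["hsv"],np.array([0,0,0]),np.array([179,255,48]))
    m=cv2.morphologyEx(m,cv2.MORPH_CLOSE,np.ones((9,9)));m=cv2.morphologyEx(m,cv2.MORPH_OPEN,np.ones((9,9)))
    for k in cv2.findContours(m,0,1)[0]:
        if cv2.pointPolygonTest(k,(float(guess[0]),float(guess[1])),False)>=0: return cv2.minEnclosingCircle(k),cen(k),cv2.contourArea(k)
E
cat > t.py <<'E'
from head import *
import pickle,sys
c=cap("wrist");g=proj(c,[.577,.362,.1]);h=headpix(c,g);print(r.sense()["tcp_pos"],h)
if h:
  print(plane(c,*h[1],.1))
  print("white",[ (cen(k),plane(c,*cen(k),.105)) for k in blobs(c,(0,0,140),(179,60,255),30) if np.hypot(*(np.array(cen(k))-g))<30])
  pickle.dump((c["o"],ray(c,*h[1]),),open(sys.argv[1],"wb"))
E
python3 t.py a.pkl; python3 -m jog '0 -60 20 -40 0;0 0 0 0 0;0 0 0 0 0'; python3 t.py b.pkl
python3 - <<'E'
import pickle,numpy as np
(o1,a),(o2,b)=[pickle.load(open(f,"rb")) for f in("a.pkl","b.pkl")]
t=np.linalg.lstsq(np.c_[a,-b],o2-o1,rcond=None)[0];print(o1+a*t[0],o2+b*t[1])
E
```

```text
[0.5806 0.3982 0.2546] None
time_s: 1.9
tcp_pos: [0.5311, 0.4157, 0.2222]
ee_rot: [[-0.0, -1.0, 0.002], [-1.0, 0.0, 0.001], [-0.001, -0.002, -1.0]]
wrist_force: [0.3, -0.7, 0.5]
gripper_width: 0.006
gripper_force: 0.0
[0.5317 0.4159 0.2226] (((259.70001220703125, 134.6999969482422), 27.044126510620117), (263.98797419919094, 130.22980212091394), 1524.5)
[0.5757 0.3595 0.1   ]
white []Traceback (most recent call last):
  File "<stdin>", line 2, in <module>
FileNotFoundError: [Errno 2] No such file or directory: 'a.pkl'
```

```bash
cat > t.py <<'E'
from head import *
import sys
c=cap("wrist");g=[int(v) for v in proj(c,[.577,.362,.1])];u,v=g
s=c["hsv"][v-14:v+15,u-14:u+15,2];np.save(sys.argv[1],0)
ys,xs=np.where(s>100);p=(xs.mean()+u-14,ys.mean()+v-14) if len(xs) else g
print(g,len(xs),p,plane(c,*p,.105)); np.save(sys.argv[1],np.array([c["o"],ray(c,*p)]))
cv2.imwrite("pics/hc.png",cv2.resize(c["bgr"][v-50:v+50,u-50:u+50],(400,400)))
E
python3 t.py a.npy; python3 -m jog '0 60 -10 20 0;0 20 0 0 0;0 0 0 0 0;0 0 0 0 0'; python3 t.py b.npy
python3 - <<'E'
import numpy as np
(o1,a),(o2,b)=np.load("a.npy"),np.load("b.npy")
t=np.linalg.lstsq(np.c_[a,-b],o2-o1,rcond=None)[0];print(o1+a*t[0],o2+b*t[1])
E
```

```text
[263, 132] 201 (np.float64(262.8606965174129), np.float64(135.84577114427861)) [0.5766 0.3638 0.105 ]
time_s: 2.5
tcp_pos: [0.6089, 0.4061, 0.2405]
ee_rot: [[-0.001, -1.0, -0.0], [-1.0, 0.001, 0.0], [-0.0, 0.0, -1.0]]
wrist_force: [0.0, 0.8, 0.5]
gripper_width: 0.009
gripper_force: 0.0
[356, 142] 188 (np.float64(356.04787234042556), np.float64(145.6968085106383)) [0.578 0.364 0.105]
[0.57743655 0.36434943 0.10023964] [0.57746396 0.36463257 0.10027687]
```

View pics/hc.png

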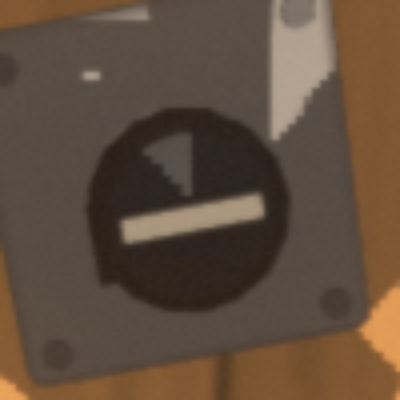

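Head centre is (0.577, 0.364), height about 0.10, which agrees with the text. Pressing.

```bash
python3 -m jog '0 -32 -42 -50 0;0 0 0 -50 0;0 0 0 0 0'; python3 - <<'E'
from h import *
s=r.sense();print(s["tcp_pos"],s["wrist_force"])
E
```

```text
time_s: 2.92
tcp_pos: [0.5785, 0.3686, 0.1439]
ee_rot: [[0.0, -1.0, -0.007], [-1.0, -0.0, -0.006], [0.006, 0.007, -1.0]]
wrist_force: [-0.0, -0.2, 0.5]
gripper_width: 0.004
gripper_force: 0.0
[0.5784981  0.36857866 0.14388491] [-0.0238039  -0.19282404  0.45569466]
```

```bash
python3 -m jog '0 -1 -4 -25 0;0 0 0 -10 0;0 0 0 -5 0;0 0 0 0 0;0 0 0 0 0'
```

```text
time_s: 3.55
tcp_pos: [0.581, 0.3671, 0.1088]
ee_rot: [[0.0, -1.0, 0.002], [-1.0, -0.0, 0.002], [-0.002, -0.002, -1.0]]
wrist_force: [-0.8, 1.4, 4.1]
gripper_width: 0.007
gripper_force: 1.6
```

```bash
python3 -m jog '0 -3 -3 -4 0;0 0 0 -3 0;0 0 0 0 0;0 0 0 0 0;0 0 0 0 0'
```

```text
time_s: 4.18
tcp_pos: [0.5794, 0.3649, 0.105]
ee_rot: [[0.002, -1.0, 0.007], [-1.0, -0.002, 0.004], [-0.004, -0.007, -1.0]]
wrist_force: [-1.0, 1.7, 13.9]
gripper_width: 0.004
gripper_force: 7.0
```

```bash
python3 -m jog '0 0 0 50 0;0 0 0 60 0;0 0 -30 50 0;0 0 -60 20 0;0 0 -60 10 0'; python3 -m jog '0 -15 -30 0 0;0 -15 0 0 0;0 0 0 0 0;0 0 0 0 0'
python3 - <<'E'
from h import *
c=cap("wrist");cv2.imwrite("pics/w2.png",c["bgr"]);print(r.sense()["tcp_pos"],c["o"]);np.savez("w2.npz",o=c["o"],R=c["R"])
E
```

```text
time_s: 4.8
tcp_pos: [0.5768, 0.2123, 0.2908]
ee_rot: [[0.001, -1.0, 0.0], [-1.0, -0.001, 0.0], [-0.0, -0.0, -1.0]]
wrist_force: [-0.1, -0.8, 0.3]
gripper_width: 0.008
gripper_force: 0.0
time_s: 5.3
tcp_pos: [0.5474, 0.1849, 0.2897]
ee_rot: [[0.001, -1.0, -0.0], [-1.0, -0.001, -0.0], [0.0, 0.0, -1.0]]
wrist_force: [-0.5, 1.1, 0.2]
gripper_width: 0.002
gripper_force: 0.0
[0.54757772 0.18496116 0.28960365] [0.54776181 0.10199629 0.44241047]
```

View pics/w2.png

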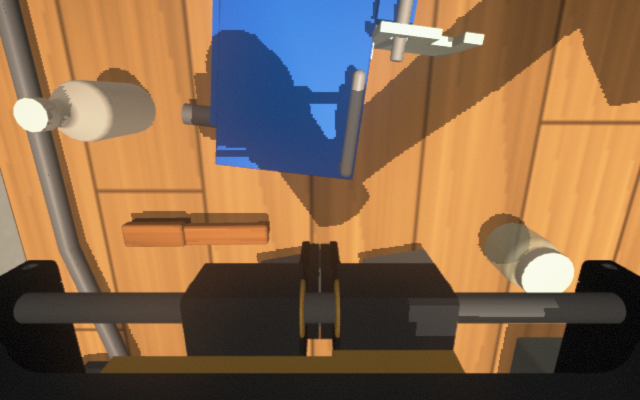

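Wrist2: lid +y corners at (352,180) and (216,163), handle bar from (360,75) to (346,173), +y plate at (428,40). Next I'll view the -y end.

```bash
python3 - <<'E'
from h import *
c=cap("wrist");np.set_printoptions(precision=4,suppress=True)
for n,p,z in[("near+y",(352,180),.078),("far+y",(216,163),.078),("bar-",(360,75),.11),("bar+",(346,175),.11)]:print(n,plane(c,*p,z))
E
python3 -m jog '0 -20 -62 0 0;0 -10 -62 0 0;0 0 -50 0 0;0 0 0 0 0;0 0 0 0 0'
python3 - <<'E'
from h import *
c=cap("wrist");cv2.imwrite("pics/w3.png",c["bgr"]);print(r.sense()["tcp_pos"],c["o"])
E
```

```text
near+y [0.5115 0.1912 0.078 ]
far+y [0.66   0.1725 0.078 ]
bar- [0.5105 0.0842 0.11  ]
bar+ [0.5209 0.1782 0.11  ]
time_s: 6.02
tcp_pos: [0.5187, 0.0132, 0.2899]
ee_rot: [[0.0, -1.0, -0.0], [-1.0, -0.0, 0.0], [-0.0, 0.0, -1.0]]
wrist_force: [0.3, 0.7, 0.2]
gripper_width: 0.006
gripper_force: 0.0
[0.51863511 0.01360532 0.2898472 ] [ 0.51883802 -0.06980199  0.44258307]
```

View pics/w3.png

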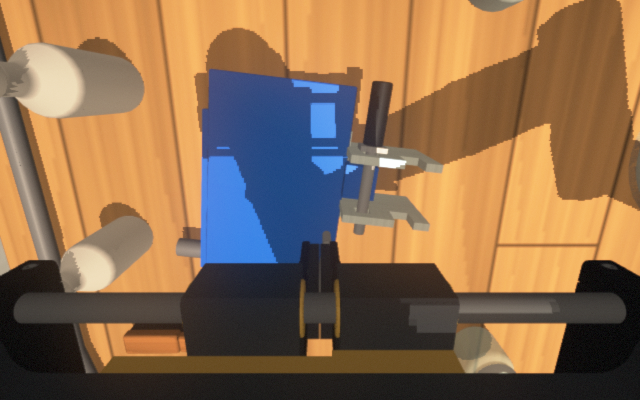

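```bash
python3 - <<'E'
from h import *
c=cap("wrist");np.set_printoptions(precision=4,suppress=True)
n1,f1=plane(c,357,88,.078)[:2],plane(c,210,70,.078)[:2]
n2,f2=np.array([.5115,.1912]),np.array([.66,.1725])
m=np.array([[-75,-135],[75,-135],[-75,135],[75,135]])/1e3;w=np.array([n1,f1,n2,f2]);print(w)
a,b=m-m.mean(0),w-w.mean(0);yaw=np.arctan2((a[:,0]*b[:,1]-a[:,1]*b[:,0]).sum(),(a*b).sum());R=np.array([[np.cos(yaw),-np.sin(yaw)],[np.sin(yaw),np.cos(yaw)]])
o=w.mean(0)-R@m.mean(0);print("caddy",o,np.degrees(yaw),"res",(w-(m@R.T+o))*1e3)
np.savez("caddy.npz",o=o,R=R)
for n,p in dict(bore=(-97,-40),notch=(-137,-40),grip=(-97,-114),handle=(-65,75),hinge=(75,0)).items():print(n,R@np.array(p)/1e3+o)
ks=[k for k in blobs(dict(hsv=c["hsv"]),(0,0,0),(179,255,50),200) if 360<cen(k)[0]<400 and cen(k)[1]<150]
for k in ks: print(cv2.minAreaRect(k))
for p in[(382,83),(374,147)]:print("grip top end",plane(c,*p,.106),plane(c,*p,.116))
w0=dict(c);T=np.array(c["T_tool_cam"]);R0=np.array([[0,-1,-.0022],[-1,0,0],[0,.0022,-1.]]);w0["R"]=R0@T[:3,:3];w0["o"]=np.array([.6244,0,.2294])+R0@T[:3,3]
print(tri(c,(382,83),w0,(528,97)),tri(c,(374,147),w0,(512,172)),"n-y",tri(c,(357,88),w0,(484,102)))
E
```

```text
[[ 0.4805 -0.0764]
 [ 0.6287 -0.0932]
 [ 0.5115  0.1912]
 [ 0.66    0.1725]]
caddy [0.5702 0.0485] -6.705453779659062 res [[ 0.5699  0.4258]
 [-0.2065  1.0922]
 [ 0.0553 -0.1664]
 [-0.4187 -1.3516]]
bore [0.4692 0.0201]
notch [0.4294 0.0248]
grip [ 0.4605 -0.0534]
handle [0.5144 0.1306]
hinge [0.6447 0.0398]
grip top end [ 0.4602 -0.0803  0.106 ] [ 0.4619 -0.08    0.116 ]
grip top end [ 0.4646 -0.0205  0.106 ] [ 0.4663 -0.0219  0.116 ]
(array([ 0.4594, -0.0811,  0.1017]), np.float64(0.0012772077281194179)) (array([ 0.4647, -0.0215,  0.1069]), np.float64(0.0017469295256754445)) n-y (array([ 0.4798, -0.0769,  0.0723]), np.float64(0.0008990288172924297))
```

```bash
python3 -m jog '0.6 -30 -35 0 -6.7;0.6 -28 -32 -40 0;0.6 0 0 -50 0;0.6 0 0 -50 0;0.6 0 0 0 0'
```

```text
time_s: 6.75
tcp_pos: [0.4579, -0.0538, 0.1473]
ee_rot: [[-0.115, -0.993, -0.009], [-0.993, 0.115, -0.002], [0.003, 0.009, -1.0]]
wrist_force: [-0.5, 0.2, 0.3]
gripper_width: 0.491
gripper_force: 0.0
```

```bash
python3 -m jog '0.6 2 0 -30 0;0.6 0 0 -18 0;0.6 0 0 0 0;0.6 0 0 0 0'; python3 - <<'E'
from h import *
c=cap("wrist");cv2.imwrite("pics/w4.png",c["bgr"]);print(r.sense()["tcp_pos"],proj(c,[.4605,-.0534,.106]))
E
```

```text
time_s: 7.25
tcp_pos: [0.464, -0.0537, 0.104]
ee_rot: [[-0.115, -0.993, 0.004], [-0.993, 0.115, 0.0], [-0.001, -0.004, -1.0]]
wrist_force: [0.3, 0.3, -0.2]
gripper_width: 0.591
gripper_force: 0.0
[ 0.46375588 -0.05378004  0.10393772] [326.4 269.7]
```

```bash
python3 -m jog '0.6 -3 0 -5 0;0.6 0 0 0 0;0 0 0 0 0;0 0 0 0 0;0 0 0 0 0'; python3 -m jog '0 0 0 0 0;0 0 0 0 0;0 0 0 0 0'
```

```text
time_s: 7.92
tcp_pos: [0.4593, -0.0543, 0.0972]
ee_rot: [[-0.117, -0.993, 0.0], [-0.993, 0.117, -0.0], [0.0, -0.0, -1.0]]
wrist_force: [0.2, 0.2, 0.6]
gripper_width: 0.345
gripper_force: 0.0
time_s: 8.3
tcp_pos: [0.4594, -0.0543, 0.0972]
ee_rot: [[-0.117, -0.993, 0.0], [-0.993, 0.117, 0.0], [-0.0, -0.0, -1.0]]
wrist_force: [-0.9, -0.0, 0.0]
gripper_width: 0.219
gripper_force: 29.7
```

```bash
python3 -m jog '0 -2.2 -18.9 0 0;0 -2.2 -18.9 0 0;0 -2.2 -18.9 0 0;0 -2.2 -18.9 0 0;0 -2.2 -18.9 0 0'; python3 -m jog '0 -0.2 -2 0 0;0 0 0 0 0;0 0 0 0 0'
```

```text
time_s: 8.93
tcp_pos: [0.4477, -0.1493, 0.0968]
ee_rot: [[-0.117, -0.993, -0.001], [-0.993, 0.117, 0.0], [-0.0, 0.001, -1.0]]
wrist_force: [0.5, -0.2, -1.7]
gripper_width: 0.222
gripper_force: 29.7
time_s: 9.3
tcp_pos: [0.448, -0.1503, 0.097]
ee_rot: [[-0.116, -0.993, -0.0], [-0.993, 0.116, 0.0], [0.0, 0.0, -1.0]]
wrist_force: [-0.1, -0.4, -1.7]
gripper_width: 0.217
gripper_force: 29.7
```

```bash
python3 -m jog '0 0 0 25 0;0 0 0 25 0;0 -20 2.4 0 0;0 -19 2.3 0 0;0 0 0 0 0'; python3 -m jog '0 0 0 0 0;0 0 0 0 0';python3 - <<'E'
from h import *
for n in("wrist","scene"):
  c=cap(n)
  if n=="scene":
    u,v=[int(x) for x in proj(c,[.43,-.05,.13])];c["bgr"]=cv2.resize(c["bgr"][v-50:v+50,u-75:u+75],(750,500),interpolation=cv2.INTER_CUBIC)
  cv2.imwrite(f"pics/p5{n}.png",c["bgr"])
print(r.sense()["tcp_pos"])
E
```

```text
time_s: 9.93
tcp_pos: [0.408, -0.1456, 0.1472]
ee_rot: [[-0.116, -0.993, -0.0], [-0.993, 0.116, 0.0], [-0.0, 0.0, -1.0]]
wrist_force: [-0.4, 0.4, -1.4]
gripper_width: 0.221
gripper_force: 29.7
time_s: 10.18
tcp_pos: [0.4099, -0.146, 0.1471]
ee_rot: [[-0.116, -0.993, 0.0], [-0.993, 0.116, -0.0], [0.0, -0.0, -1.0]]
wrist_force: [0.9, 0.2, -2.1]
gripper_width: 0.223
gripper_force: 29.7
[ 0.40954921 -0.14606872  0.14702355]
```

View pics/p5scene.png

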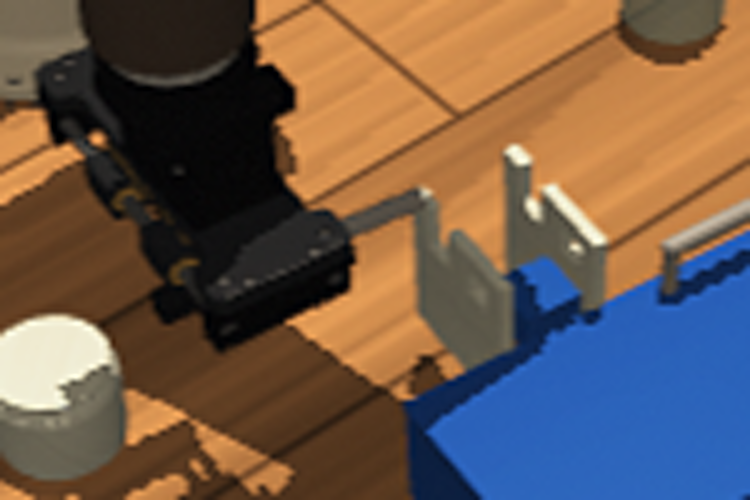

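```bash
python3 -m jog '0 2.2 18.9 0 0;0 2.2 18.9 0 0;0 2.2 18.9 0 0;0 2.2 18.9 0 0;0 2.2 18.9 0 0'; python3 -m jog '0 0.2 2 0 0;0 0 0 0 0;0 0 0 0 0';python3 - <<'E'
from h import *
c=cap("wrist");b=c["bgr"];s=cap("scene");u,v=[int(x) for x in proj(s,[.43,0.02,.13])]
cv2.imwrite("pics/p6.png",np.hstack([b[100:400,240:640],cv2.resize(s["bgr"][v-40:v+40,u-50:u+50],(375,300),interpolation=cv2.INTER_CUBIC)]))
print(r.sense()["tcp_pos"])
E
```

```text
time_s: 10.9
tcp_pos: [0.4203, -0.0509, 0.1471]
ee_rot: [[-0.117, -0.993, -0.0], [-0.993, 0.117, -0.0], [0.0, 0.0, -1.0]]
wrist_force: [0.5, 0.0, -1.2]
gripper_width: 0.221
gripper_force: 29.7
time_s: 11.28
tcp_pos: [0.4201, -0.05, 0.147]
ee_rot: [[-0.117, -0.993, -0.0], [-0.993, 0.117, -0.0], [0.0, 0.0, -1.0]]
wrist_force: [0.1, -0.6, -1.7]
gripper_width: 0.22
gripper_force: 29.7
[ 0.42013094 -0.0500144   0.14710347]
```

View pics/p6.png

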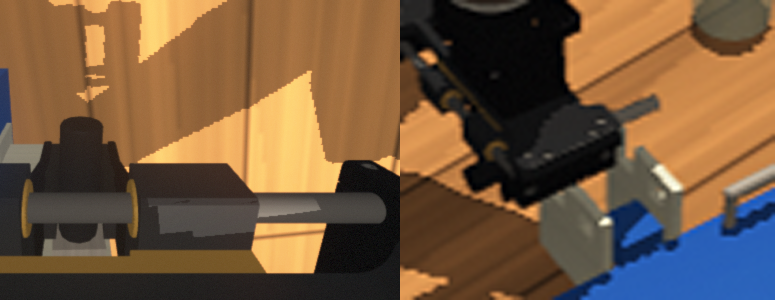

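Pin is held level over the notches. Lowering.

```bash
python3 -m jog '0 0 0 -20 0;0 0 0 -15 0;0 0 0 -10 0;0 0 0 0 0'; python3 -m jog '0 0 0 -3 0;0 0 0 -2 0;0 0 0 0 0'
```

```text
time_s: 11.88
tcp_pos: [0.4199, -0.0499, 0.1017]
ee_rot: [[-0.117, -0.993, -0.002], [-0.993, 0.117, -0.0], [0.001, 0.001, -1.0]]
wrist_force: [0.1, 0.3, -2.0]
gripper_width: 0.22
gripper_force: 29.7
time_s: 12.25
tcp_pos: [0.4206, -0.0495, 0.0974]
ee_rot: [[-0.117, -0.993, 0.001], [-0.993, 0.117, 0.0], [-0.0, -0.001, -1.0]]
wrist_force: [0.5, 0.1, -0.8]
gripper_width: 0.219
gripper_force: 29.7
```

```bash
python3 -m jog '0 0 0 -1 0;0.5 0 0 0 0;0.5 0 0 0 0;0.5 0 0 0 0;0.5 0 0 0 0'; python3 -m jog '0.5 0 0 40 0;0.5 0 0 50 0;0.5 0 0 50 0;0.5 0 0 50 0;0.5 40 40 0 0'; python3 -m jog '0.5 50 40 -0 0;0.5 5 40 0 0;0.5 0 40 0 0;0.5 0 0 0 0'
python3 - <<'E'
from h import *
c=cap("wrist");s=cap("scene");d=cap("side");np.set_printoptions(precision=4,suppress=True)
print(r.sense()["tcp_pos"],proj(c,[.4294,.0248,.106]))
u,v=[int(x) for x in proj(s,[.43,0.0,.1])];p,q=[int(x) for x in proj(d,[.43,0.0,.1])]
cv2.imwrite("pics/p7.png",np.hstack([cv2.resize(x,(390,390),interpolation=cv2.INTER_CUBIC) for x in(s["bgr"][v-40:v+40,u-40:u+40],d["bgr"][q-40:q+40,p-40:p+40])]))
E
```

```text
time_s: 12.88
tcp_pos: [0.4202, -0.0496, 0.0961]
ee_rot: [[-0.117, -0.993, -0.0], [-0.993, 0.117, 0.0], [-0.0, 0.0, -1.0]]
wrist_force: [-0.1, 0.1, 0.4]
gripper_width: 0.486
gripper_force: 0.0
time_s: 13.5
tcp_pos: [0.4615, -0.0102, 0.2918]
ee_rot: [[-0.119, -0.993, 0.011], [-0.993, 0.119, 0.002], [-0.004, -0.011, -1.0]]
wrist_force: [0.5, -0.0, -0.8]
gripper_width: 0.504
gripper_force: 0.0
time_s: 14.0
tcp_pos: [0.514, 0.1115, 0.2855]
ee_rot: [[-0.113, -0.994, -0.001], [-0.994, 0.113, -0.0], [0.0, 0.001, -1.0]]
wrist_force: [1.4, -1.0, -0.2]
gripper_width: 0.498
gripper_force: 0.0
[0.5138 0.1091 0.286 ] [399.7  80.8]
```

View pics/p7.png

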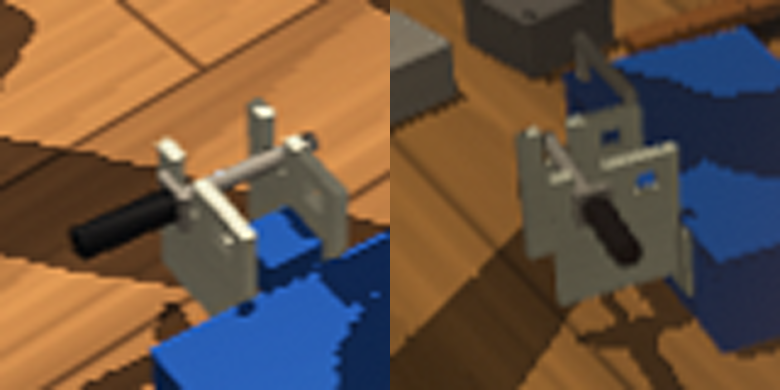

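Pin lies in both notches. Next is the handle, at about (0.515, 0.131, 0.11).

```bash
python3 -m jog '0.5 1 21 -50 0;0.5 0 0 -50 0;0.5 0 0 -40 0;0.5 0 0 0 0;0.5 0 0 0 0'; python3 - <<'E'
import numpy as np
c,s=np.cos,np.sin
t=np.arange(0,1.5,.145);x=-140*c(t)+36*s(t);z=36*c(t)+140*s(t)
for a,dx,dz in zip(t[1:],np.diff(x),np.diff(z)):print(a.round(2),np.round([dx*.9932,-dx*.1168,dz],1))
E
```

```text
time_s: 14.78
tcp_pos: [0.5164, 0.1303, 0.148]
ee_rot: [[-0.117, -0.993, 0.003], [-0.993, 0.117, 0.001], [-0.001, -0.003, -1.0]]
wrist_force: [-0.0, 0.6, 0.7]
gripper_width: 0.503
gripper_force: 0.0
0.14 [ 6.6 -0.8 19.9]
0.29 [ 9.4 -1.1 18.7]
0.43 [12.  -1.4 17.1]
0.58 [14.3 -1.7 15.2]
0.72 [16.3 -1.9 12.9]
0.87 [18.  -2.1 10.4]
1.01 [19.3 -2.3  7.7]
1.16 [20.2 -2.4  4.8]
1.3 [20.7 -2.4  1.8]
1.45 [20.8 -2.4 -1.2]
```

```bash
python3 -m jog '0.5 0 0 -25 0;0.5 0 0 -16 0;0.5 0 0 0 0;0 0 0 0 0;0 0 0 0 0'; python3 -m jog '0 0 0 0 0;0 0 0 0 0;0 0 0 0 0'
```

```text
time_s: 15.4
tcp_pos: [0.5158, 0.1308, 0.1066]
ee_rot: [[-0.117, -0.993, 0.003], [-0.993, 0.117, 0.001], [-0.002, -0.002, -1.0]]
wrist_force: [0.0, 0.7, 0.3]
gripper_width: 0.352
gripper_force: 0.0
time_s: 15.78
tcp_pos: [0.5162, 0.1305, 0.1056]
ee_rot: [[-0.116, -0.993, 0.002], [-0.993, 0.116, 0.0], [-0.001, -0.002, -1.0]]
wrist_force: [4.2, -1.7, -0.6]
gripper_width: 0.124
gripper_force: 30.0
```

```bash
python3 -m jog '0 3 -0.4 10 0;0 3.6 -0.4 9.9 0;0 9.4 -1.1 18.7 0;0 12 -1.4 17.1 0;0 0 0 0 0'; python3 -m jog '0 14.3 -1.7 15.2 0;0 16.3 -1.9 12.9 0;0 18 -2.1 10.4 0;0 0 0 0 0'
```

```text
time_s: 16.4
tcp_pos: [0.5423, 0.1274, 0.161]
ee_rot: [[-0.117, -0.993, -0.002], [-0.993, 0.117, 0.0], [-0.0, 0.002, -1.0]]
wrist_force: [-3.4, 1.4, 2.6]
gripper_width: 0.124
gripper_force: 30.0
time_s: 16.9
tcp_pos: [0.5907, 0.1214, 0.2017]
ee_rot: [[-0.116, -0.993, -0.001], [-0.993, 0.116, -0.001], [0.001, 0.001, -1.0]]
wrist_force: [-6.8, 0.9, 11.5]
gripper_width: 0.125
gripper_force: 30.0
```

```bash
python3 -m jog '0 19.3 -2.3 9.5 0;0 20.2 -2.4 5.5 0;0 0 0 0 0'; python3 -m jog '0 20.7 -2.4 1.8 0;0 20.8 -2.4 -0.5 0;0 0 0 0 0;0 0 0 0 0'
```

```text
time_s: 17.27
tcp_pos: [0.6317, 0.1162, 0.2156]
ee_rot: [[-0.116, -0.993, 0.001], [-0.993, 0.116, -0.001], [0.001, -0.001, -1.0]]
wrist_force: [-0.8, -1.0, 5.0]
gripper_width: 0.126
gripper_force: 30.0
time_s: 17.77
tcp_pos: [0.6727, 0.1113, 0.2156]
ee_rot: [[-0.117, -0.993, 0.001], [-0.993, 0.117, -0.001], [0.001, -0.001, -1.0]]
wrist_force: [1.2, -3.2, 1.3]
gripper_width: 0.127
gripper_force: 30.0
```

```bash
python3 -m jog '0.26 0 0 0 0;0.26 0 0 0 0;0.26 0 0 0 0;0.26 0 0 20 0;0.26 0 0 20 0'; python3 -m jog '0.26 0 0 40 0;0.26 -40 -30 30 0;0.5 -60 -30 0 0;0.5 -60 -60 0 0;0.5 0 -60 0 0'; python3 - <<'E'
from h import *
d=cap("side");s=cap("scene");print(r.sense()["tcp_pos"])
x,y=[int(t) for t in proj(d,[.57,.05,.1])];u,v=[int(t) for t in proj(s,[.57,.05,.1])]
cv2.imwrite("pics/p8.png",np.hstack([cv2.resize(i,(400,400)) for i in (d["bgr"][y-80:y+80,x-80:x+80],s["bgr"][v-80:v+80,u-80:u+80])]))
E
```

```text
time_s: 18.4
tcp_pos: [0.6724, 0.1122, 0.2558]
ee_rot: [[-0.116, -0.993, -0.001], [-0.993, 0.116, -0.0], [0.0, 0.001, -1.0]]
wrist_force: [0.7, 0.3, 0.2]
gripper_width: 0.261
gripper_force: 0.0
time_s: 19.02
tcp_pos: [0.5296, -0.0504, 0.327]
ee_rot: [[-0.113, -0.994, 0.002], [-0.994, 0.113, 0.001], [-0.001, -0.002, -1.0]]
wrist_force: [1.6, -0.4, 0.9]
gripper_width: 0.469
gripper_force: 0.0
[ 0.53112166 -0.05385599  0.32656711]
```

View pics/p8.png

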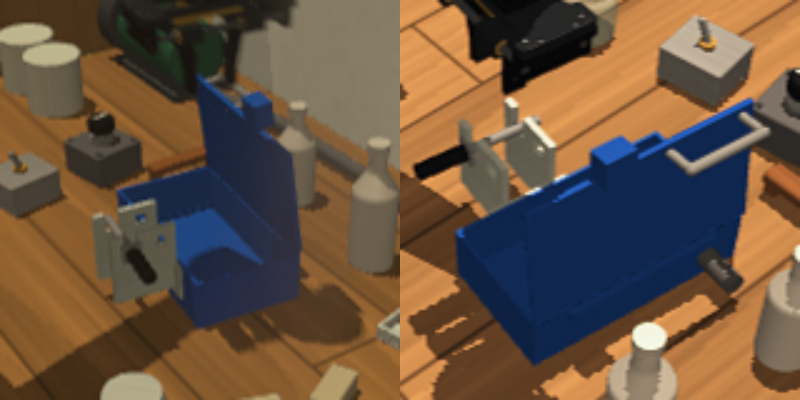

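Lid stands open and the pin is still parked. On to the blocks.

```bash
python3 -m jog '0.7 -10 -55 5 0;0.7 -10 -55 5 0;0.7 -10 -55 5 0;0.7 -10 -40 0 0;0.7 0 0 0 0'; python3 -m jog '0.7 0 0 0 0;0.7 0 0 0 0'
cat > blk.py <<'E'
from h import *
np.set_printoptions(precision=4,suppress=True)
def blocks(c):
    out=[]
    for k in blobs(c,(18,30,90),(34,140,255),600,5):
        (u,v),(a,b),_=cv2.minAreaRect(k)
        if not 1.2<max(a,b)/min(a,b)<3.2: continue
        P=np.array([plane(c,*q,.03)[:2] for q in k[:,0].astype(float)])
        (x,y),(w,h),an=cv2.minAreaRect((P*1000).astype(np.float32))
        if w<h: an+=90
        an=(an+90)%180-90
        out.append((k,np.array([x,y]),sorted([w,h]),an))
    return out
E
python3 - <<'E'
from blk import *
c=cap("wrist");cv2.imwrite("pics/w9.png",c["bgr"]);print(r.sense()["tcp_pos"])
for k,p,s,a in blocks(c):print(cen(k),p,s,a)
E
```

```text
time_s: 19.75
tcp_pos: [0.4921, -0.2568, 0.3402]
ee_rot: [[-0.12, -0.993, -0.0], [-0.993, 0.12, 0.0], [-0.0, 0.0, -1.0]]
wrist_force: [-0.8, 0.8, 0.2]
gripper_width: 0.695
gripper_force: 0.0
time_s: 20.0
tcp_pos: [0.493, -0.254, 0.3407]
ee_rot: [[-0.115, -0.993, 0.0], [-0.993, 0.115, 0.0], [-0.0, -0.0, -1.0]]
wrist_force: [-0.8, 0.8, 0.0]
gripper_width: 0.7
gripper_force: 0.0
[ 0.493  -0.2541  0.3407]
(443.1756625011078, 186.6090578746787) [ 321.8611 -196.2902] [67.88874053955078, 95.68336486816406] -54.278663635253906
(367.0227610553697, 21.379041248606466) [ 415.6489 -414.9   ] [37.74810791015625, 68.99674224853516] -14.6219482421875
(10.386948984645864, 239.00656265477957) [ 953.1097 -191.654 ] [43.684234619140625, 136.5716552734375] 67.56769561767578
(283.49323880792963, 136.2596822896153) [ 538.1108 -289.3911] [35.97621536254883, 71.42486572265625] 29.050813674926758
(360.1890410958904, 336.7413698630137) [457.4617  46.6513] [49.159881591796875, 68.7574234008789] -6.524375915527344
```

View pics/w9.png

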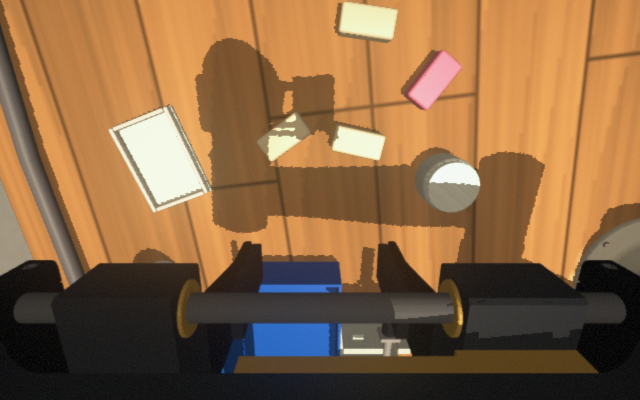

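The far block has shifted to (0.416,-0.415), so the announced knock has happened. The block at wrist (283,136) is at (0.538,-0.289) with yaw 29° and measures 36x71 mm, so I'll pick it first.

```bash
python3 -m jog '0.7 15 -12 -40 -9.1;0.7 15 -12 -40 -9.1;0.7 15 -11 -40 -9.1;0.7 0 0 -40 -9.1;0.7 0 0 0 -9.1'; python3 -m jog '0.7 0 0 0 -8.9;0.7 0 0 0 0;0.7 0 0 0 0';  python3 - <<'E'
from blk import *
c=cap("wrist");s=r.sense();print(s["tcp_pos"],np.degrees(np.arctan2(s["ee_rot"][1][0],s["ee_rot"][0][0])))
for k,p,s,a in blocks(c):print(cen(k),p,s,a)
E
```

```text
time_s: 20.68
tcp_pos: [0.5358, -0.2884, 0.1762]
ee_rot: [[-0.793, -0.609, -0.008], [-0.609, 0.793, 0.003], [0.005, 0.007, -1.0]]
wrist_force: [-0.2, -0.1, 0.6]
gripper_width: 0.704
gripper_force: 0.0
time_s: 21.05
tcp_pos: [0.5379, -0.2897, 0.1809]
ee_rot: [[-0.874, -0.486, 0.0], [-0.486, 0.874, -0.0], [-0.0, -0.0, -1.0]]
wrist_force: [-0.2, 0.1, 0.3]
gripper_width: 0.702
gripper_force: 0.0
[ 0.5378 -0.2898  0.1809] -150.95836853302367
(562.6990994518402, 25.29858392064735) [ 326.3167 -181.7058] [44.62006759643555, 86.58048248291016] -60.877159118652344
(320.2943887775551, 186.67461589846357) [ 536.7839 -289.0858] [34.05504608154297, 69.094970703125] 29.02834701538086
(384.2422829224961, 110.98700866089274) [ 441.2043 -272.1806] [39.06843948364258, 64.06238555908203] -19.636093139648438
(245.23043015655873, 11.126006991944063) [ 440.8592 -411.1507] [21.409547805786133, 48.32933044433594] -60.87715721130371
(625.8577445016379, 248.8755264389331) [449.4742   0.0397] [36.170841217041016, 59.615238189697266] 45.045440673828125
```

```bash
python3 -m jog '0.7 0 0 -50 0;0.7 0 0 -50 0;0.7 0 0 -40 0;0.7 0 0 -18 0;0.7 0 0 0 0'; python3 -m jog '0.7 0 0 -4 0;0 0 0 0 0;0 0 0 0 0;0 0 0 0 0;0 0 0 0 0'
```

```text
time_s: 21.72
tcp_pos: [0.5373, -0.2901, 0.022]
ee_rot: [[-0.875, -0.484, -0.002], [-0.484, 0.875, 0.0], [0.001, 0.001, -1.0]]
wrist_force: [-0.8, 0.1, 1.1]
gripper_width: 0.702
gripper_force: 0.0
time_s: 22.35
tcp_pos: [0.5377, -0.2902, 0.0191]
ee_rot: [[-0.875, -0.483, 0.0], [-0.483, 0.875, -0.0], [-0.0, -0.0, -1.0]]
wrist_force: [-0.2, 0.1, 1.9]
gripper_width: 0.412
gripper_force: 30.0
```

```bash
python3 -m jog '0 0 0 50 0;0 0 0 50 -9;0 0 0 50 -9;0 0 0 30 -9;0 5 60 0 -8.7'; python3 -m jog '0 5 60 0 0;0 5 60 0 0;0 5 60 0 0;0 0 0 0 0;0 0 0 0 0'
```

```text
time_s: 22.98
tcp_pos: [0.5439, -0.2324, 0.2015]
ee_rot: [[-0.992, 0.129, 0.006], [0.129, 0.992, -0.002], [-0.007, -0.001, -1.0]]
wrist_force: [1.5, 1.0, -2.2]
gripper_width: 0.411
gripper_force: 30.0
time_s: 23.6
tcp_pos: [0.5572, -0.0499, 0.1984]
ee_rot: [[-0.993, 0.118, -0.001], [0.118, 0.993, -0.0], [0.001, -0.0, -1.0]]
wrist_force: [0.7, -0.3, -0.7]
gripper_width: 0.41
gripper_force: 30.0
```

```bash
python3 -m jog '0 5 60 0 0;0 5 60 0 0;0 4 58 -10 0;0 0 0 -40 0;0 0 0 0 0'; python3 -m jog '0 0 0 -50 0;0 0 0 -50 0;0 0 0 -14 0;0 0 0 0 0;0 0 0 0 0'
```

```text
time_s: 24.22
tcp_pos: [0.5693, 0.126, 0.1454]
ee_rot: [[-0.993, 0.12, -0.008], [0.12, 0.993, -0.003], [0.007, -0.004, -1.0]]
wrist_force: [0.1, 0.1, -1.1]
gripper_width: 0.412
gripper_force: 30.0
time_s: 24.85
tcp_pos: [0.5734, 0.1282, 0.0371]
ee_rot: [[-0.993, 0.118, 0.004], [0.118, 0.993, 0.002], [-0.004, 0.002, -1.0]]
wrist_force: [0.1, 0.2, -1.2]
gripper_width: 0.414
gripper_force: 30.0
```

```bash
python3 -m jog '0 0 0 -9 0;0 0 0 0 0;0.52 0 0 0 0;0.52 0 0 0 0;0.52 0 0 0 0'; python3 -m jog '0.52 0 0 40 0;0.52 0 0 60 0;0.7 0 0 60 0;0.7 -10 -60 60 0;0.7 -20 -60 20 0'; python3 -m jog '0.7 -20 -60 0 9;0.7 -20 -60 0 9;0.7 -20 -60 0 9;0.7 -20 -60 0 9;0.7 0 -10 0 9'; python3 -m jog '0.7 0 0 0 9;0.7 0 0 0 9;0.7 0 0 0 0;0.7 0 0 0 0'; python3 - <<'E'
from blk import *
c=cap("wrist");s=r.sense();print(s["tcp_pos"],np.degrees(np.arctan2(s["ee_rot"][1][0],s["ee_rot"][0][0])))
for k,p,s,a in blocks(c):print(cen(k),p,s,a)
E
```

```text
time_s: 25.48
tcp_pos: [0.5717, 0.1279, 0.0259]
ee_rot: [[-0.993, 0.118, 0.0], [0.118, 0.993, 0.0], [-0.0, 0.0, -1.0]]
wrist_force: [0.5, 0.4, -0.3]
gripper_width: 0.513
gripper_force: 0.0
time_s: 26.1
tcp_pos: [0.5467, 0.0273, 0.2517]
ee_rot: [[-0.993, 0.116, 0.006], [0.116, 0.993, 0.001], [-0.006, 0.002, -1.0]]
wrist_force: [0.0, -0.6, 0.3]
gripper_width: 0.687
gripper_force: 0.0
time_s: 26.72
tcp_pos: [0.4651, -0.2211, 0.2486]
ee_rot: [[-0.788, -0.616, -0.0], [-0.616, 0.788, -0.0], [0.0, -0.0, -1.0]]
wrist_force: [0.8, -0.0, 0.4]
gripper_width: 0.7
gripper_force: 0.0
time_s: 27.22
tcp_pos: [0.4668, -0.2182, 0.2484]
ee_rot: [[-0.561, -0.828, 0.0], [-0.828, 0.561, 0.0], [-0.0, -0.0, -1.0]]
wrist_force: [0.2, -0.2, -0.3]
gripper_width: 0.698
gripper_force: 0.0
[ 0.4669 -0.2182  0.2484] -124.11652513479348
(311.4467865842233, 119.94200861907437) [ 438.7847 -269.1171] [35.64387893676758, 67.05062103271484] -18.363128662109375
(417.66042927903135, 106.33535131168591) [ 339.6714 -218.0394] [32.41598892211914, 68.8155288696289] 46.535892486572266
```

```bash
python3 -m jog '0.7 -13 -25 0 -10.5;0.7 -14 -27 0 -10.5;0.7 0 0 -30 -10.5;0.7 0 0 -30 -10.5;0.7 0 0 0 -10.5'; python3 -m jog '0.7 0 0 0 -10.5;0.7 0 0 0 -10.5;0.7 0 0 0 -1.5;0.7 0 0 0 0;0.7 0 0 0 0'; cat > v.py <<'E'
from blk import *
c=cap("wrist");s=r.sense();print(s["tcp_pos"],np.degrees(np.arctan2(s["ee_rot"][1][0],s["ee_rot"][0][0])))
for k,p,s,a in blocks(c):print(cen(k),p,s,a)
E
python3 v.py
```

```text
time_s: 27.9
tcp_pos: [0.4382, -0.2697, 0.1858]
ee_rot: [[-0.999, -0.053, -0.005], [-0.053, 0.999, 0.002], [0.005, 0.002, -1.0]]
wrist_force: [0.1, -0.5, 0.5]
gripper_width: 0.699
gripper_force: 0.0
time_s: 28.52
tcp_pos: [0.4399, -0.2703, 0.1884]
ee_rot: [[-0.946, 0.325, 0.0], [0.325, 0.946, -0.0], [-0.0, -0.0, -1.0]]
wrist_force: [0.1, -1.0, 0.2]
gripper_width: 0.702
gripper_force: 0.0
[ 0.4399 -0.2703  0.1884] 161.02899680415177
(366.6888108966324, 34.72770953455335) [ 328.9145 -199.8778] [57.7192268371582, 75.87776947021484] 71.09551239013672
(320.1214672279014, 180.2788802031135) [ 435.7742 -267.5325] [34.54856491088867, 69.99514770507812] -18.893081665039062
(169.2052429667519, 206.82239272520602) [ 412.9388 -413.6691] [35.97782516479492, 69.19764709472656] -13.972297668457031
```

```bash
python3 -m jog '0.7 -2 1.5 -50 0;0.7 0 0 -50 0;0.7 0 0 -45 0;0.7 0 0 -20 0;0.7 0 0 -4 0'; python3 -m jog '0.7 0 0 0 0;0 0 0 0 0;0 0 0 0 0;0 0 0 0 0;0 0 0 0 0'
```

```text
time_s: 29.2
tcp_pos: [0.4371, -0.2686, 0.018]
ee_rot: [[-0.946, 0.325, -0.003], [0.325, 0.946, 0.001], [0.003, -0.0, -1.0]]
wrist_force: [0.1, -1.0, 0.4]
gripper_width: 0.698
gripper_force: 0.0
time_s: 29.82
tcp_pos: [0.4381, -0.2689, 0.0199]
ee_rot: [[-0.945, 0.326, 0.001], [0.326, 0.945, -0.0], [-0.001, 0.0, -1.0]]
wrist_force: [-1.1, 1.0, 3.5]
gripper_width: 0.413
gripper_force: 30.0
```

```bash
python3 -m jog '0 0 0 50 0;0 0 0 50 0;0 0 0 50 6.2;0 30 30 30 6.1;0 45 45 0 0'; python3 -m jog '0 45 60 0 0;0 4 60 0 0;0 0 60 0 0;0 0 60 0 0;0 0 0 0 0'; python3 -m jog '0 0 0 0 0;0 0 0 0 0'
```

```text
time_s: 30.45
tcp_pos: [0.5137, -0.1949, 0.203]
ee_rot: [[-0.993, 0.119, 0.007], [0.119, 0.993, -0.001], [-0.007, -0.0, -1.0]]
wrist_force: [0.6, -1.4, -1.4]
gripper_width: 0.407
gripper_force: 30.0
time_s: 31.08
tcp_pos: [0.5533, 0.039, 0.1991]
ee_rot: [[-0.994, 0.111, -0.0], [0.111, 0.994, 0.0], [0.0, 0.0, -1.0]]
wrist_force: [0.4, -0.6, -0.2]
gripper_width: 0.413
gripper_force: 30.0
time_s: 31.32
tcp_pos: [0.5534, 0.0342, 0.1992]
ee_rot: [[-0.993, 0.119, -0.001], [0.119, 0.993, -0.0], [0.001, -0.0, -1.0]]
wrist_force: [0.3, -0.4, -1.0]
gripper_width: 0.41
gripper_force: 30.0
```

```bash
python3 -m jog '0 9 14 -10 0;0 0 0 -45 0;0 0 0 -45 0;0 0 0 -45 0;0 0 0 0 0'; python3 -m jog '0 0 0 -18 0;0 0 0 -9 0;0 0 0 0 0;0.52 0 0 0 0;0.52 0 0 0 0'; python3 -m jog '0.52 0 0 0 0;0.52 0 0 40 0;0.52 0 0 50 0;0.7 0 0 50 0;0.7 -10 -20 40 0'
```

```text
time_s: 31.95
tcp_pos: [0.5601, 0.0481, 0.0505]
ee_rot: [[-0.993, 0.119, -0.009], [0.119, 0.993, -0.003], [0.008, -0.004, -1.0]]
wrist_force: [-0.7, -0.4, -0.9]
gripper_width: 0.41
gripper_force: 30.0
time_s: 32.58
tcp_pos: [0.5633, 0.0496, 0.0284]
ee_rot: [[-0.993, 0.117, 0.002], [0.117, 0.993, 0.001], [-0.002, 0.001, -1.0]]
wrist_force: [1.5, 0.1, 0.8]
gripper_width: 0.498
gripper_force: 0.0
time_s: 33.2
tcp_pos: [0.5533, 0.03, 0.2099]
ee_rot: [[-0.993, 0.115, 0.003], [0.115, 0.993, 0.001], [-0.003, 0.001, -1.0]]
wrist_force: [0.3, -0.3, -0.6]
gripper_width: 0.652
gripper_force: 0.0
```

```bash
python3 -m jog '0.7 -10 -60 0 0;0.7 -20 -60 0 0;0.7 -20 -60 0 0;0.7 -20 -60 0 -3.6;0.7 -20 -60 0 -3.7'; python3 -m jog '0.7 -20 -60 0 0;0.7 -20 -50 -10 0;0.7 -5 -20 -10 0;0.7 0 0 0 0;0.7 0 0 0 0'; python3 v.py
```

```text
time_s: 33.83
tcp_pos: [0.4627, -0.2695, 0.2079]
ee_rot: [[-0.97, 0.244, 0.001], [0.244, 0.97, -0.0], [-0.001, -0.0, -1.0]]
wrist_force: [0.5, -0.7, -1.5]
gripper_width: 0.699
gripper_force: 0.0
time_s: 34.45
tcp_pos: [0.4193, -0.3963, 0.1876]
ee_rot: [[-0.97, 0.241, 0.0], [0.241, 0.97, -0.0], [-0.0, 0.0, -1.0]]
wrist_force: [0.6, 0.3, 1.1]
gripper_width: 0.699
gripper_force: 0.0
[ 0.4195 -0.3961  0.1878] 166.07299731210475
(531.4749038656142, 26.757336571544222) [ 333.6399 -191.2201] [47.984622955322266, 85.45154571533203] 76.08377838134766
(296.71956492365894, 183.34177813808944) [ 411.8063 -415.8711] [34.43789291381836, 69.2396011352539] -14.132461547851562
```

```bash
python3 -m jog '0.7 -6 -19 -30 0;0.7 0 0 -50 0;0.7 0 0 -50 0;0.7 0 0 -35 0;0.7 0 0 0 0'; python3 -m jog '0.7 0 0 -4 0;0.7 0 0 0 0;0 0 0 0 0;0 0 0 0 0;0 0 0 0 0'; python3 -m jog '0 0 0 0 0'
```

```text
time_s: 35.12
tcp_pos: [0.412, -0.4141, 0.0204]
ee_rot: [[-0.971, 0.241, -0.005], [0.241, 0.971, 0.003], [0.005, 0.002, -1.0]]
wrist_force: [0.1, -0.0, 0.1]
gripper_width: 0.693
gripper_force: 0.0
time_s: 35.75
tcp_pos: [0.4128, -0.4162, 0.0188]
ee_rot: [[-0.97, 0.242, 0.001], [0.242, 0.97, -0.0], [-0.001, -0.0, -1.0]]
wrist_force: [0.4, -0.2, 0.2]
gripper_width: 0.446
gripper_force: 0.0
time_s: 35.88
tcp_pos: [0.4128, -0.4162, 0.0187]
ee_rot: [[-0.97, 0.242, 0.0], [0.242, 0.97, -0.0], [-0.0, -0.0, -1.0]]
wrist_force: [-0.6, 0.6, 2.5]
gripper_width: 0.415
gripper_force: 30.0
```

```bash
python3 -m jog '0 0 0 50 0;0 0 0 50 0;0 0 0 50 3.6;0 20 40 30 3.7;0 30 55 0 0'; python3 -m jog '0 30 60 0 0;0 30 60 0 0;0 30 60 0 0;0 0 60 0 0;0 0 50 0 0'; python3 -m jog '0 0 0 0 0;0 0 0 0 0;0 0 0 0 0'
```

```text
time_s: 36.5
tcp_pos: [0.464, -0.3217, 0.2014]
ee_rot: [[-0.993, 0.12, 0.006], [0.12, 0.993, -0.003], [-0.006, -0.002, -1.0]]
wrist_force: [1.3, -0.1, -0.6]
gripper_width: 0.411
gripper_force: 30.0
time_s: 37.12
tcp_pos: [0.5463, -0.0413, 0.1979]
ee_rot: [[-0.993, 0.116, -0.001], [0.116, 0.993, 0.0], [0.001, 0.0, -1.0]]
wrist_force: [1.1, 0.3, -0.6]
gripper_width: 0.409
gripper_force: 30.0
time_s: 37.5
tcp_pos: [0.5464, -0.0445, 0.1982]
ee_rot: [[-0.993, 0.119, -0.0], [0.119, 0.993, -0.0], [0.0, -0.0, -1.0]]
wrist_force: [0.1, -1.0, 0.1]
gripper_width: 0.411
gripper_force: 30.0
```

```bash
python3 -m jog '0 7 14 -10 0;0 0 0 -45 0;0 0 0 -45 0;0 0 0 -45 0;0 0 0 0 0'; python3 -m jog '0 0 0 -18 0;0 0 0 -8 0;0 0 0 0 0;0.52 0 0 0 0;0.52 0 0 0 0'; python3 -m jog '0.52 0 0 0 0;0.52 0 0 40 0;0.52 0 0 50 0;0.7 0 0 50 0;0.7 -40 -60 50 0'; python3 -m jog '0.7 -30 -60 40 0;0.7 -30 -60 0 0;0.7 0 -30 0 0;0.7 0 0 0 0'; python3 - <<'E'
from h import *
d=cap("side");s=cap("scene");print(r.sense()["tcp_pos"])
x,y=[int(t) for t in proj(d,[.57,.05,.05])]
cv2.imwrite("pics/p10.png",np.hstack([cv2.resize(d["bgr"][y-60:y+60,x-60:x+60],(400,400)),cv2.resize(s["bgr"][150:350,100:300],(400,400))]))
E
```

```text
time_s: 38.12
tcp_pos: [0.5508, -0.0302, 0.0496]
ee_rot: [[-0.993, 0.118, -0.009], [0.118, 0.993, -0.002], [0.009, -0.003, -1.0]]
wrist_force: [-0.3, 0.2, -0.0]
gripper_width: 0.41
gripper_force: 30.0
time_s: 38.75
tcp_pos: [0.5542, -0.0294, 0.0284]
ee_rot: [[-0.993, 0.117, 0.002], [0.117, 0.993, 0.0], [-0.002, 0.001, -1.0]]
wrist_force: [-0.1, 0.1, -0.5]
gripper_width: 0.506
gripper_force: 0.0
time_s: 39.38
tcp_pos: [0.527, -0.0713, 0.2058]
ee_rot: [[-0.994, 0.113, 0.005], [0.113, 0.994, 0.0], [-0.005, 0.001, -1.0]]
wrist_force: [-0.2, -0.3, -0.3]
gripper_width: 0.653
gripper_force: 0.0
time_s: 39.88
tcp_pos: [0.4725, -0.2078, 0.2353]
ee_rot: [[-0.993, 0.121, 0.001], [0.121, 0.993, -0.0], [-0.001, -0.0, -1.0]]
wrist_force: [0.1, -0.0, -0.8]
gripper_width: 0.701
gripper_force: 0.0
[ 0.47293873 -0.20608143  0.23498845]
```

View pics/p10.png

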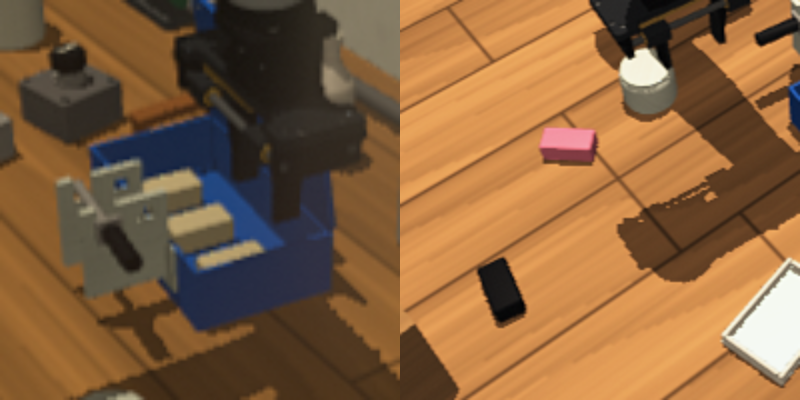

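All three blocks are in the compartment and none remain outside. Next I return to the handle.

```bash
python3 -m jog '0.5 0 0 40 10;0.5 0 20 40 10;0.5 20 40 10 10;0.5 40 40 0 10;0.5 40 50 0 10'; python3 -m jog '0.5 40 50 0 10;0.5 40 50 0 10;0.5 20 50 0 10;0.5 10 30 0 10;0.5 0 0 0 0'; python3 -m jog '0.5 0 0 0 0;0.5 0 0 0 0'; python3 - <<'E'
from h import *
c=cap("wrist");cv2.imwrite("pics/w11.png",c["bgr"]);s=r.sense();print(s["tcp_pos"],proj(c,[.6727,.1113,.2195]),np.array(s["ee_rot"]).round(3)[:,0])
E
```

```text
time_s: 40.6
tcp_pos: [0.573, -0.0548, 0.3256]
ee_rot: [[-0.723, -0.691, 0.001], [-0.691, 0.723, 0.0], [-0.001, -0.001, -1.0]]
wrist_force: [0.7, -1.4, -0.4]
gripper_width: 0.504
gripper_force: 0.0
time_s: 41.22
tcp_pos: [0.6801, 0.1244, 0.3232]
ee_rot: [[-0.112, -0.994, -0.002], [-0.994, 0.112, -0.0], [0.001, 0.002, -1.0]]
wrist_force: [-0.3, -0.5, -0.3]
gripper_width: 0.496
gripper_force: 0.0
time_s: 41.48
tcp_pos: [0.6799, 0.1196, 0.3255]
ee_rot: [[-0.118, -0.993, 0.0], [-0.993, 0.118, 0.0], [-0.0, -0.0, -1.0]]
wrist_force: [-0.8, 0.3, 0.7]
gripper_width: 0.503
gripper_force: 0.0
[0.67992441 0.1194648  0.32559328] [327.2 192.7] [-0.118 -0.993 -0.   ]
```

View pics/w11.png

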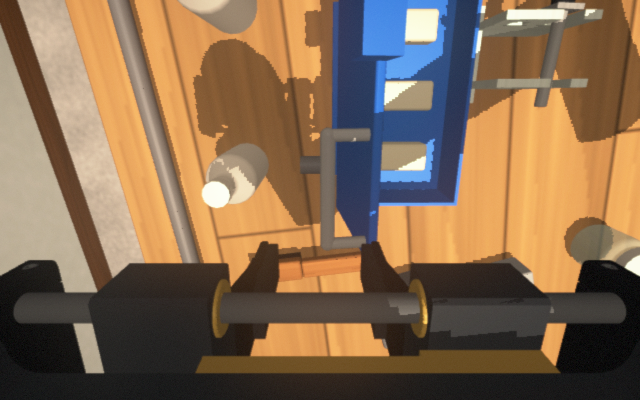

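Bar centre at (328,188), close to the predicted (327,193). Also visible: three blocks in the box and the pin in both notches.

```bash
python3 -m jog '0.26 -7 -8 -20 0;0.26 0 0 -30 0;0.26 0 0 0 0;0.26 0 0 0 0'; 
```

```text
time_s: 42.02
tcp_pos: [0.6738, 0.1118, 0.2766]
ee_rot: [[-0.118, -0.993, 0.002], [-0.993, 0.118, -0.0], [-0.0, -0.002, -1.0]]
wrist_force: [1.4, 0.1, 0.8]
gripper_width: 0.272
gripper_force: 0.0
```

```bash
python3 -m jog '0.27 -0.8 0 -20 0;0.27 0 0 -20 0;0.27 0 0 -14 0;0.27 0 0 -6 0;0.27 0 0 0 0'; python3 -m jog '0 0 0 0 0;0 0 0 0 0;0 0 0 0 0;0 0 0 0 0'
```

```text
time_s: 42.65
tcp_pos: [0.6727, 0.1122, 0.2153]
ee_rot: [[-0.117, -0.993, 0.0], [-0.993, 0.117, -0.0], [0.0, -0.001, -1.0]]
wrist_force: [-0.4, -0.6, 0.3]
gripper_width: 0.27
gripper_force: 0.0
time_s: 43.15
tcp_pos: [0.6727, 0.1124, 0.2158]
ee_rot: [[-0.117, -0.993, 0.001], [-0.993, 0.117, 0.0], [-0.0, -0.001, -1.0]]
wrist_force: [-0.5, 0.0, 3.7]
gripper_width: 0.129
gripper_force: 30.0
```

```bash
python3 -m jog '0 -20.8 2.4 1 0;0 -20.7 2.4 -1.8 0;0 -20.2 2.4 -4.8 0;0 -19.3 2.3 -7.7 0;0 0 0 0 0'; python3 -m jog '0 -18 2.1 -10.4 0;0 -16.3 1.9 -12.9 0;0 -14.3 1.7 -15.2 0;0 0 0 0 0'
```

```text
time_s: 43.78
tcp_pos: [0.5903, 0.1223, 0.2023]
ee_rot: [[-0.116, -0.993, -0.001], [-0.993, 0.116, 0.001], [-0.001, 0.001, -1.0]]
wrist_force: [-4.9, 3.9, 5.1]
gripper_width: 0.128
gripper_force: 30.0
time_s: 44.28
tcp_pos: [0.5429, 0.1281, 0.1621]
ee_rot: [[-0.117, -0.993, -0.001], [-0.993, 0.117, 0.001], [-0.001, 0.001, -1.0]]
wrist_force: [1.9, 3.2, -5.0]
gripper_width: 0.127
gripper_force: 30.0
```

```bash
python3 -m jog '0 -12 1.4 -17.1 0;0 -9.4 1.1 -18.7 0;0 -5 0.6 -14 0;0 0 0 -6 0;0 0 0 0 0'; python3 -m jog '0 0 0 -2 0;0 0 0 0 0'
```

```text
time_s: 44.9
tcp_pos: [0.5164, 0.1313, 0.1069]
ee_rot: [[-0.118, -0.993, -0.002], [-0.993, 0.118, 0.001], [-0.0, 0.002, -1.0]]
wrist_force: [-1.4, 5.2, -2.0]
gripper_width: 0.126
gripper_force: 30.0
time_s: 45.15
tcp_pos: [0.5164, 0.1314, 0.1064]
ee_rot: [[-0.117, -0.993, -0.002], [-0.993, 0.117, 0.0], [-0.0, 0.002, -1.0]]
wrist_force: [-4.8, 5.2, 6.6]
gripper_width: 0.125
gripper_force: 30.0
```

```bash
python3 -m jog '0.45 0 0 0 0;0.45 0 0 0 0;0.45 0 0 0 0;0.45 0 0 25 0;0.45 0 0 25 0'; python3 -m jog '0 0 0 0 0;0 0 0 0 0;0 0 0 0 0;0 0 0 -20 0;0 0 0 -10 0'; python3 -m jog '0 0 0 -3 0;0 0 0 -2 0;0 0 0 0 0;0 0 0 0 0'
```

```text
time_s: 45.78
tcp_pos: [0.5162, 0.13, 0.1555]
ee_rot: [[-0.117, -0.993, -0.002], [-0.993, 0.117, -0.001], [0.002, 0.002, -1.0]]
wrist_force: [0.8, 0.5, 0.4]
gripper_width: 0.443
gripper_force: 0.0
time_s: 46.4
tcp_pos: [0.5156, 0.1301, 0.1238]
ee_rot: [[-0.117, -0.993, -0.003], [-0.993, 0.117, -0.001], [0.002, 0.003, -1.0]]
wrist_force: [-1.9, -0.6, 14.5]
gripper_width: 0.026
gripper_force: 9.8
time_s: 46.9
tcp_pos: [0.5164, 0.1301, 0.1239]
ee_rot: [[-0.115, -0.993, 0.001], [-0.993, 0.115, -0.002], [0.002, -0.001, -1.0]]
wrist_force: [-7.9, 0.1, 20.6]
gripper_width: 0.004
gripper_force: 10.5
```

Lid is seated, with hard contact at the expected bar height. Now the head.

```bash
python3 -m jog '0 0 0 50 0;0.65 0 0 50 0;0.65 15 55 0 0;0.65 15 60 0 0;0.65 15 60 0 0'; python3 -m jog '0.65 15 58 0 0;0.65 0 0 0 0;0.65 0 0 0 0';  python3 - <<'E'
from h import *
c=cap("wrist");s=r.sense();print(s["tcp_pos"],s["joints"])
u,v=[int(x) for x in proj(c,[.577,.364,.097])];q=c["hsv"][v-14:v+15,u-14:u+15,2];ys,xs=np.where(q>100)
p=(xs.mean()+u-14,ys.mean()+v-14);print((u,v),p,len(xs),plane(c,*p,.097))
cv2.imwrite("pics/w12.png",c["bgr"][v-60:v+60,u-150:u+150])
E
```

```text
time_s: 47.52
tcp_pos: [0.5618, 0.307, 0.2204]
ee_rot: [[-0.117, -0.993, 0.0], [-0.993, 0.117, -0.0], [0.0, -0.0, -1.0]]
wrist_force: [1.2, -1.7, 1.0]
gripper_width: 0.378
gripper_force: 0.0
time_s: 47.9
tcp_pos: [0.5761, 0.3632, 0.2193]
ee_rot: [[-0.117, -0.993, -0.001], [-0.993, 0.117, -0.002], [0.002, 0.001, -1.0]]
wrist_force: [0.2, 0.0, 0.2]
gripper_width: 0.632
gripper_force: 0.0
[0.57615942 0.36266212 0.21995218] [ 4.57657600e+01  2.79458251e+01  8.38430380e+00  4.88397055e-03
 -7.05194699e+01 -5.25158833e+01]
(318, 199) (np.float64(317.6914893617021), np.float64(198.59574468085106)) 188 [0.57743069 0.36358528 0.097     ]
```

```bash
python3 -m jog '0.65 1 1 -50 0;0.65 0 0 -45 0;0.65 0 0 -30 0;0.65 0 0 -11 0;0.65 0 0 0 0'; python3 -m jog '0.65 0 0 0 0;0 0 0 0 0;0 0 0 0 0;0 0 0 0 0;0 0 0 0 0'
```

```text
time_s: 48.58
tcp_pos: [0.5777, 0.3638, 0.0849]
ee_rot: [[-0.118, -0.993, 0.0], [-0.993, 0.118, -0.0], [0.0, -0.0, -1.0]]
wrist_force: [0.3, 0.3, 1.1]
gripper_width: 0.648
gripper_force: 0.0
time_s: 49.2
tcp_pos: [0.5796, 0.3649, 0.0859]
ee_rot: [[-0.117, -0.993, 0.005], [-0.993, 0.117, 0.002], [-0.002, -0.004, -1.0]]
wrist_force: [4.4, -2.3, 1.5]
gripper_width: 0.495
gripper_force: 30.0
```

```bash
python3 -m jog '0 0 0 1.7 -9;0 0 0 1.7 -9;0 0 0 1.7 -9;0 0 0 1.7 -9;0 0 0 1 -5'; python3 -m jog '0 0 0 0.3 -1;0 0 0 0 0;0 0 0 0 0'
```

```text
time_s: 49.82
tcp_pos: [0.58, 0.3648, 0.093]
ee_rot: [[-0.742, -0.671, 0.005], [-0.671, 0.742, 0.002], [-0.005, -0.002, -1.0]]
wrist_force: [7.7, -0.8, -2.6]
gripper_width: 0.494
gripper_force: 30.0
time_s: 50.2
tcp_pos: [0.58, 0.3647, 0.0933]
ee_rot: [[-0.751, -0.66, 0.005], [-0.66, 0.751, 0.002], [-0.005, -0.002, -1.0]]
wrist_force: [7.5, -1.6, -1.7]
gripper_width: 0.491
gripper_force: 30.0
```

```bash
python3 - <<'E'
from h import *
print(r.sense()["moment"])
E
python3 -m jog '0.65 0 0 0 0;0.65 0 0 0 0;0.65 0 0 0 0;0.65 0 0 40 0;0.65 0 0 50 0'; python3 -m jog '0.65 0 0 50 0;0.65 0 0 20 0;0.65 0 0 0 0;0.65 0 0 0 0'; cat > m.py <<'E'
from h import *
import sys
c=cap("wrist");u,v=[int(x) for x in proj(c,[.577,.364,.1])];q=c["hsv"][v-14:v+15,u-14:u+15,2];ys,xs=np.where(q>100)
p=(xs.mean()+u-14,ys.mean()+v-14);print(p,len(xs),plane(c,*p,.105),plane(c,*p,.097));np.save(sys.argv[1],np.array([c["o"],ray(c,*p)]))
E
python3 m.py a.npy; python3 -m jog '0.65 -60 30 0 0;0.65 -20 30 0 0;0.65 0 0 0 0;0.65 0 0 0 0'; python3 m.py b.npy; python3 - <<'E'
from h import *
(o1,a),(o2,b)=np.load("a.npy"),np.load("b.npy")
t=np.linalg.lstsq(np.c_[a,-b],o2-o1,rcond=None)[0];print(o1+a*t[0],o2+b*t[1])
s=cap("scene");d=cap("side");x,y=[int(k) for k in proj(d,[.54,.15,.08])];u,v=[int(k) for k in proj(s,[.54,.15,.08])]
cv2.imwrite("pics/p13.png",np.hstack([cv2.resize(i,(400,400)) for i in(s["bgr"][v-100:v+100,u-100:u+100],d["bgr"][y-80:y+80,x-80:x+80])]))
E
```

```text
[-0.49034466 -2.23557123  0.00768898]
time_s: 50.82
tcp_pos: [0.5764, 0.3642, 0.182]
ee_rot: [[-0.751, -0.66, -0.003], [-0.66, 0.751, -0.003], [0.004, 0.0, -1.0]]
wrist_force: [0.5, 0.5, -0.2]
gripper_width: 0.648
gripper_force: 0.0
time_s: 51.32
tcp_pos: [0.5766, 0.3642, 0.2507]
ee_rot: [[-0.752, -0.66, -0.003], [-0.66, 0.752, -0.002], [0.003, 0.001, -1.0]]
wrist_force: [-0.9, 0.7, -0.8]
gripper_width: 0.648
gripper_force: 0.0
(np.float64(317.4022988505747), np.float64(192.1264367816092)) 174 [0.57840746 0.36397607 0.105     ] [0.58012273 0.36542335 0.097     ]
time_s: 51.88
tcp_pos: [0.5014, 0.4221, 0.2512]
ee_rot: [[-0.751, -0.66, -0.001], [-0.66, 0.751, -0.002], [0.002, -0.001, -1.0]]
wrist_force: [-1.1, -0.5, -0.4]
gripper_width: 0.651
gripper_force: 0.0
(np.float64(218.35849056603774), np.float64(210.64150943396226)) 159 [0.57801684 0.36439572 0.105     ] [0.58173528 0.36430249 0.097     ]
[0.57879743 0.36430511 0.1031812 ] [0.57885103 0.36437481 0.1032053 ]
```

View pics/p13.png

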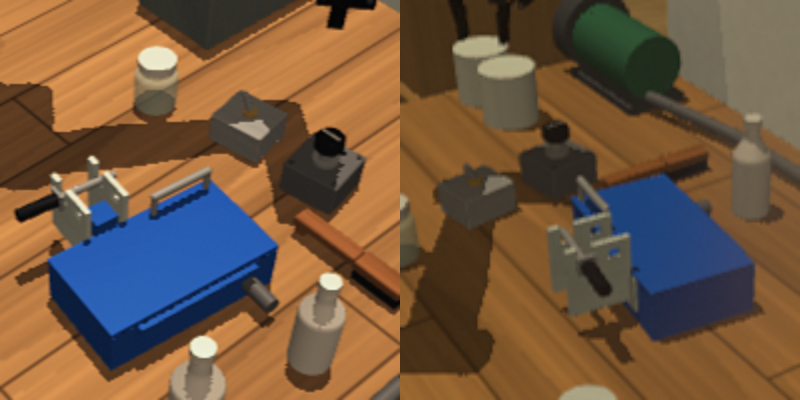

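The lid is shut, the pin is parked, and the head is up: it now measures 0.103, against 0.100 before it was pressed. Nothing else has moved, so I'm handing in.

```bash
python3 -c "
from station import r
print(r.finish_job())"
```

```text
the job is handed in; nothing more can be done
None
```

I refilled the caddy with all three soap blocks and handed the job in at about 52 s: pin parked in both notches, lid shut, mushroom head up, no bystander seen to move; the verdict was not shown to me.

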